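# Pack two hexagonal spectacle cases label up and shut the carton

### The arm

A 6-joint arm with a two-finger parallel gripper is mounted at the origin on the work surface. World frame = base frame: x ahead of the robot, y to its left, z up, the work surface at z = 0. Lengths are in m, angles in degrees, forces in N, time in s.
With the tool pointing down it reaches from about 0.25 to 0.725 m from the base axis. Payload 9.7 kg.
Tool frame: the origin (TCP) lies on the centre line of the jaws, within the pads' length; the fingertips stand bot.nose_length ahead of it and the grasp point (between the pads) lies 11 mm behind it (bot.nose_length is the distance from the TCP to the fingertips, in m); z points along the fingers, y is the line along which they close (so a half turn about z gives the same grasp; the last joint's range is limited). The gripper opens to 85 mm and grips with 20 to 120 N. Pads are 22 mm wide; open, the fingers measure 114 mm over their backs; the gripper's body (76 mm by 85 mm) begins 54 mm behind the grasp point. The pads swing forward as they close: fully open they stand 13 mm farther back than shut.
Start: joints at [-73.109, 4.979, 10.078, 95.1, 0, 90], TCP at [0.16, -0.526, 0.239] pointing down, gripper open.
Joint ranges: [-179.16, 179.16], [-48.56, 103.87], [-65.8, 70.77], [-126.05, 130.52], [-82.76, 87.17], [-180, 180]. Speed limits (degrees/s): [127.2, 127.2, 147.25, 180, 180, 180].

### API

Orientations are given as [roll, pitch, yaw] about the fixed x, y, z axes, in that order (R = Rz(yaw) Ry(pitch) Rx(roll)).
In Python, from workcell import bot gives the robot as it stands. The module is installed in compiled form; this text tells all that it offers.
- The arm moves only by the shell command python3 -m inch 'ROWS' [OPENING] [FORCE]. ROWS is JSON, a list of rows, each a list of 4 numbers: the shift along the world's x, y, z in cm, then the turn about the world's z in degrees. A call has exactly 8 rows; each row is the pose to reach, as a shift and turn from the pose commanded when the call began; what a row does not reach only later rows make up. A row lasts 1/8 s, in which the tool goes at most 62.5 mm and 10.7 degrees, less where a joint would pass 70% of its speed; a pose out of reach is approached as far as the arm can. A call with a gripper value outside its range is refused whole. OPENING is the finger opening in cm, from 0 to 8.54, set as the call begins (- or left out, the last holds). The fingers move at their own pace and stop on an object; FORCE is the grip in N (left out, the last holds). Time passes only in rows, so rows that repeat a pose let the fingers close, or fill a call up. It gives the time, the measured TCP pose, the force, the opening and the grip force at its end, in the units of the state.
- bot.get_obs(): the state, without advancing time (a new reading comes with each control period).
- bot.camera(name): name is "scene" or "side" or "wrist"; returns a dict with "img" (480x640x3 uint8, red, green, blue), "fovy" (degrees; the focal length in pixels is half the picture's height over the tangent of half this angle, whatever the lens; pixels are square), "cx", "cy" (the principal point, pixels), "R" (3x3) and "t" (3): a world point X has camera coordinates R X + t; the wrist camera has in their place "mount" (4x4, takes a point from camera to tool coordinates, whose origin is the TCP and whose axes are the flange's). Camera axes: x right, y down, z forward; pixel columns grow to the right and rows downward; lengths in m; the calibration is good to about 2 mm. A picture is of the moment at which its call begins: read the wrist's pose just before it. There is no depth.
- bot.job_done(): hands the job in; it is judged then, once.
Trained networks look in a picture, given as the dict that the camera call returned (one of the last four; its "shot" number tells which), for a name from the list of things; names that differ only in an ending like _2 or _b are one class to them, and where a whole thing is asked for, a point or a joint stands for the part that bears it (a point fixed in the world has none). Each returns a list of dicts, best first, with "score" (0 to 1); they miss things now and then, are a little off and sometimes report something else, mostly with a low value. They report only what shows in the picture. A call takes as long as a camera call. They do not tell look-alikes from the thing itself.
- bot.find_in(thing, picture): "point" ([column, row] in pixels, amid what is visible of it).
- bot.landmark_of(thing, picture): "point" ([column, row] in pixels: a listed point, or the origin of a listed thing).
The state is a dict: "time": time; "q": joint angles; "qd": joint speeds; "joint_efforts": joint torques, N m; "ee_pos": TCP position; "tcp_rot": TCP orientation; "wrist_force": force on the tool from outside, world axes, zero at the start; "torque": the same for the moment, N m; "opening": finger opening in m; "grasp_force": force on a finger pad.
Only numpy, scipy, OpenCV 4.12 (cv2) and the standard library are available. Lean on these libraries where they do the work, as an engineer would, in place of code of your own. Each camera call takes 0.05 s, during which the arm holds its last target. There are 200 camera calls.

### The job

Pack the two six-sided spectacle cases into the open white carton for dispatch. Roll each case over on the bench until the flat with the paper label faces up, then lower it into the carton and lay it on the floor there with the label still up, the two cases side by side and lengthwise from front to back; never let a case go in mid-air. When both are in, shut the lid fully, and leave the other things on the bench where they are.

Things in the scene. Friction and masses are not known exactly. Their poses are not given: they have to be found in the camera images.
- case_a: Hard spectacle case, one of two alike: black hexagonal prism 160 mm long, 52 across flats, 60 across corners (flats 30 wide), 0.10 to 0.20 kg. Origin at its middle; x along its length, z straight out of the labelled flat (up when the label is up). Starts on the mat on another flat, label 60 or 120 degrees from up, to either side. Lying flat, its middle and its two widest edges are 26 mm up.
- case_b: The other case, same shape and axes. The two start about 0.26 m apart, left and right on the mat, either way round. A case rolls about a long lower edge one flat (60 degrees, 30 mm of travel) at a time and tips on by itself once past 30 degrees. Lifting its side edge up and over with a fingertip rolls it; a low level push may only slide it.
- label_a (a point): Centre of case_a's labelled flat, on its surface, 26 mm from the case's middle: a white paper label 100 x 24 mm with grey rules and a bar pattern, on this flat only. Two small brass hinge barrels mark the long edge on the case's +y side, a brass catch the opposite side.
- label_b (a point): Centre of case_b's labelled flat, the same.
- mat: Fixed grey felt-faced non-slip mat, 300 mm (x) by 510 mm (y), 3 mm thick, on the bench top; origin under its middle. Both cases start on it. It grips more than the bench.
- carton: Fixed open white carton left of the mat: outside 198 (its x, front to back, away from the robot) x 258 (y) x 64 mm high, walls and floor 4 mm, no dividers. Origin under the middle of its underside, z up. The cases fit side by side, lengthwise along its x, middles about 62 mm either side of its middle, with finger room beside each; a case in it has its middle 30 mm above the bench.
- lid (a joint): Lid angle, rad: 0 shut flat on the rim, 1.75 fully open; starts about upright (1.55 to 1.7). The hinge is stiff, so the lid stays where it is left (0.2 to 1 N at the free edge moves it). No latch.
- lid_hinge (a point): Middle of the lid's hinge line along the carton's back rim (99 mm behind the carton's middle), 65 to 68 mm above the bench, on the lid's outer face; the line runs along the carton's y.
- lid_edge (a point): Middle of the lid's free edge, on its outer face, 198 mm from the hinge line; x points from edge to hinge, z out of the outer face (up when shut, away from the robot when open). The lid is a white panel 198 x 258 x 4 mm with a 22 mm tuck flap turned inward along this edge.
- specs_a: Bystander: black folded spectacles, 136 x 32 x 43 mm, lying beyond the mat's back edge; origin under the middle.
- specs_b: Bystander: dark metal folded spectacles, 136 x 32 x 43 mm, beyond the mat's back edge; origin under the middle.
- lens_spray: Bystander: small upright spray bottle, 36 mm across, 110 mm tall, behind the gap between mat and carton; origin under its middle.
- driver: Bystander: small screwdriver 150 mm long, lying between the robot and the mat.
- flat_carton: Bystander: closed white carton 165 x 65 x 45 mm, right of the mat; origin under its middle.
- tape_gun: Bystander: hand tape dispenser about 220 mm long and 86 mm high, right of the mat.
- pen_pot: Bystander: black pen pot, 72 mm across, 95 mm tall (pens to 150 mm), near the mat's front right corner.
Mind the look-alikes: they are no part of the job. What is shaped like the case_b but turquoise is not meant.

How it is judged (in metres and radians):
On the way, in this order (a step that is already met when the one before it is completed fails the run):
1. one of the cases lies on the bench, outside the carton, with its label up (((angle between case_a's own z axis and vertical below 0.12 rad and height (world z) of case_a below 0.038 m and horizontal distance between case_a and carton above 0.15 m) or (angle between case_b's own z axis and vertical below 0.12 rad and height (world z) of case_b below 0.038 m and horizontal distance between case_b and carton above 0.15 m))), for 0.2 s.
2. both cases lie label up, the second one on the bench too, wherever the first now lies (bench or carton) (angle between each of case_a, case_b's own z axis and vertical below 0.15 rad and height (world z) of each of case_a, case_b below 0.045 m and horizontal distance between any of case_a, case_b and carton above 0.15 m), for 0.2 s.
3. both cases lie in the carton, label up, while the lid is still open (angle between each of case_a, case_b's own z axis and vertical below 0.15 rad and angle between the x axis of each of case_a, case_b and the x axis of carton, either way round below 0.35 rad and height (world z) of each of case_a, case_b below 0.045 m and x of case_a in the frame of carton between -0.03 and 0.03 m and y of case_a in the frame of carton between -0.1 and 0.1 m and x of case_b in the frame of carton between -0.03 and 0.03 m and y of case_b in the frame of carton between -0.1 and 0.1 m and value of joint lid above 0.5 rad), for 0.2 s.
At the end, for the whole second after the job is handed in: Both cases rest side by side on the carton's floor, label up (within 0.15 rad), lengthwise front to back (within 0.35 rad), middles within 30 mm (x) and 100 mm (y) of the carton's and under 45 mm above the bench; the lid is shut (under 0.06 rad, 12 mm at its free edge) (angle between each of case_a, case_b's own z axis and vertical below 0.15 rad and angle between the x axis of each of case_a, case_b and the x axis of carton, either way round below 0.35 rad and height (world z) of each of case_a, case_b below 0.045 m and x of case_a in the frame of carton between -0.03 and 0.03 m and y of case_a in the frame of carton between -0.1 and 0.1 m and x of case_b in the frame of carton between -0.03 and 0.03 m and y of case_b in the frame of carton between -0.1 and 0.1 m and value of joint lid below 0.06 rad and linear speed of each of case_a, case_b below 0.02 m/s); the robot touches nothing.
It fails at once if a case is let go in mid-air (its middle over 75 mm above the bench with no finger on it) ((height (world z) of case_a above 0.075 m and contact force between the fingers and case_a below 0.02 N) or (height (world z) of case_b above 0.075 m and contact force between the fingers and case_b below 0.02 N)).
It fails at once if another thing on the bench is shifted by more than 30 mm (distance of any of specs_a, specs_b, lens_spray, driver, flat_carton, tape_gun, pen_pot from where it was at the start of the episode above 0.03 m).
It also fails if it takes over 72 s, if anything falls off the work surface, if the arm or the gripper's body presses on something with over 40 N, if the wrist force passes 120 N, or if a joint passes its speed limit or range.

## Working session

There is one attempt and no reset: what is moved stays moved. The work goes in short steps, Python scripts to look and compute and a shell command to move; the robot and the scene stay as the last step left them, time stands still between calls to the robot, and variables do not carry over. Pictures are saved under pics/ and viewed, at most 10 in all, crops included, and the job is handed in when it is done.

```bash
mkdir -p pics; cat > h.py <<'E'
from workcell import bot
import numpy as np, cv2
from scipy.spatial.transform import Rotation as Ro
def ray(P,px):
    f=240/np.tan(np.radians(P['fovy']/2))
    d=np.array([(px[0]-P['cx'])/f,(px[1]-P['cy'])/f,1.])
    if 'mount' in P:
        M=np.array(P['mount']); o=P['obs']; R=Ro.from_euler('xyz',o['tcp_rot'],degrees=True).as_matrix()
        return np.array(o['ee_pos'])+R@M[:3,3], R@M[:3,:3]@d
    R=np.array(P['R']); return -R.T@np.array(P['t']), R.T@d
def at(P,px,z):
    o,d=ray(P,px); return o+d*(z-o[2])/d[2]
def snap(n,fn=None):
    o=bot.get_obs(); P=bot.camera(n); P['obs']=o
    if fn: cv2.imwrite('pics/'+fn,P['img'][:,:,::-1])
    return P
E
python3 - <<'E'
from h import *
o=bot.get_obs(); print(o, bot.nose_length)
A=snap('scene','s1.png');B=snap('side','d1.png')
for n,P in (('scene',A),('side',B)):
    print(n,ray(P,(320,240)),P['fovy'],[k for k in P])
    for t in ('case_a','label_a','carton','lid_hinge','lid_edge','mat'):
        f=bot.landmark_of(t,P)
        z={'case_a':.029,'label_a':.04,'carton':0,'lid_hinge':.066,'lid_edge':.26,'mat':0}[t]
        print(t,[(np.round(r['point']),round(r['score'],2),np.round(at(P,r['point'],z),3)) for r in f[:4]])
E
```

```text
{'time': 0.0, 'q': array([-7.31107470e+01,  5.01179996e+00,  1.00329167e+01,  9.51000140e+01,
       -1.67740467e-04,  8.99980094e+01]), 'qd': array([ 0.02084736,  0.19890115,  0.04210203, -0.05193398,  0.01872495,
       -0.09969001]), 'joint_efforts': array([-1.64206026e-04, -5.20390177e+01,  4.64805830e+01,  1.64685101e-02,
       -2.41159540e-05, -7.62905302e-06]), 'ee_pos': array([ 0.15971981, -0.52605733,  0.23856258]), 'tcp_rot': array([-1.79921103e+02,  1.64999202e-04,  1.68912438e+01]), 'wrist_force': array([-0.57049987, -0.94339358,  0.13381907]), 'torque': array([0.04208631, 0.04296741, 0.01746242]), 'grasp_force': 0.0, 'opening': 0.08541836060290575} 0.008
scene (array([ 1.08989943, -0.46525767,  0.94263545]), array([-0.53691038,  0.30859363, -0.78519436])) 54.80208892813301 ['img', 'fovy', 'cx', 'cy', 'R', 't', 'shot', 'obs']
case_a [(array([400., 138.]), 0.9, array([0.248, 0.3  , 0.029])), (array([337., 248.]), 0.61, array([ 0.507, -0.082,  0.029])), (array([256., 286.]), 0.6, array([ 0.509, -0.303,  0.029]))]
label_a [(array([250., 290.]), 0.82, array([ 0.517, -0.322, 
[... 471 characters left out ...]
072, -0.6748015 , -0.73149841])) 48.742743379037194 ['img', 'fovy', 'cx', 'cy', 'R', 't', 'shot', 'obs']
case_a [(array([328., 262.]), 0.98, array([ 0.488, -0.073,  0.029])), (array([423., 423.]), 0.68, array([0.249, 0.321, 0.029])), (array([329., 198.]), 0.64, array([ 0.517, -0.316,  0.029]))]
label_a [(array([324., 270.]), 0.87, array([ 0.494, -0.039,  0.04 ])), (array([327., 190.]), 0.7, array([ 0.525, -0.333,  0.04 ]))]
carton [(array([312., 389.]), 0.86, array([0.481, 0.26 , 0.   ]))]
lid_hinge [(array([264., 365.]), 0.74, array([0.584, 0.253, 0.066]))]
lid_edge [(array([237., 308.]), 0.64, array([0.616, 0.252, 0.26 ]))]
mat [(array([326., 231.]), 0.85, array([ 0.512, -0.21 ,  0.   ]))]
```

```bash
ls pics; python3 -m inch --help 2>&1 | head -5
```

```text
d1.png
s1.png
invalid input: not JSON, or not a number
```

View pics/s1.png

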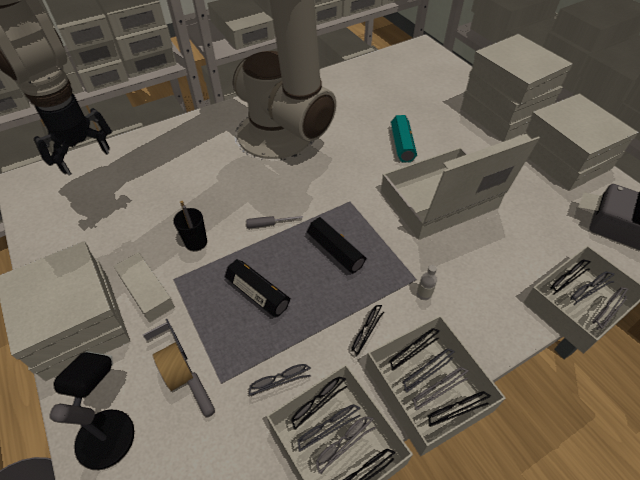

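View pics/d1.png

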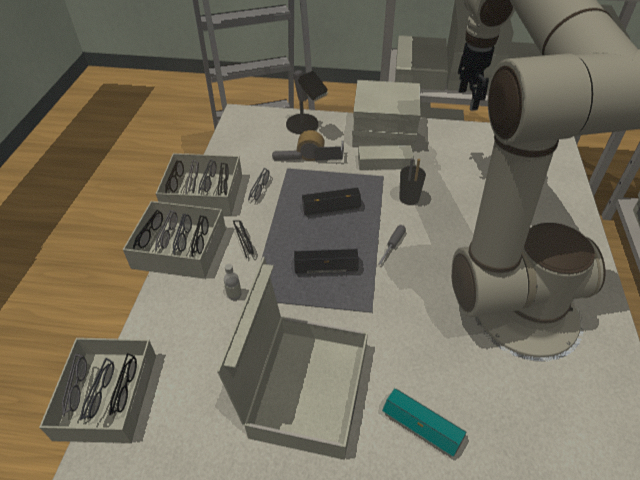

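Scene: turquoise look-alike at (403,138), cases at (337,246) and (257,287), with the right one's label towards the camera. Side: cases at (328,262) and (331,200), carton at (305,385) with the lid upright. I need an enlarged view of both cases.

```bash
python3 - <<'E'
import cv2,numpy as np
s=cv2.imread('pics/s1.png');d=cv2.imread('pics/d1.png')
a=cv2.resize(s[200:330,210:380],(784,600),interpolation=cv2.INTER_CUBIC)
a=cv2.resize(a,(400,306))
c=lambda im,x,y:cv2.convertScaleAbs(cv2.resize(im[y:y+75,x:x+100],(400,300),interpolation=cv2.INTER_CUBIC),alpha=2.2)
cv2.imwrite('pics/c1.png',np.vstack([np.hstack([c(s,287,205),c(s,207,250)]),np.hstack([c(d,278,225),c(d,281,163)])]))
E
```

```text
(no output)
```

View pics/c1.png

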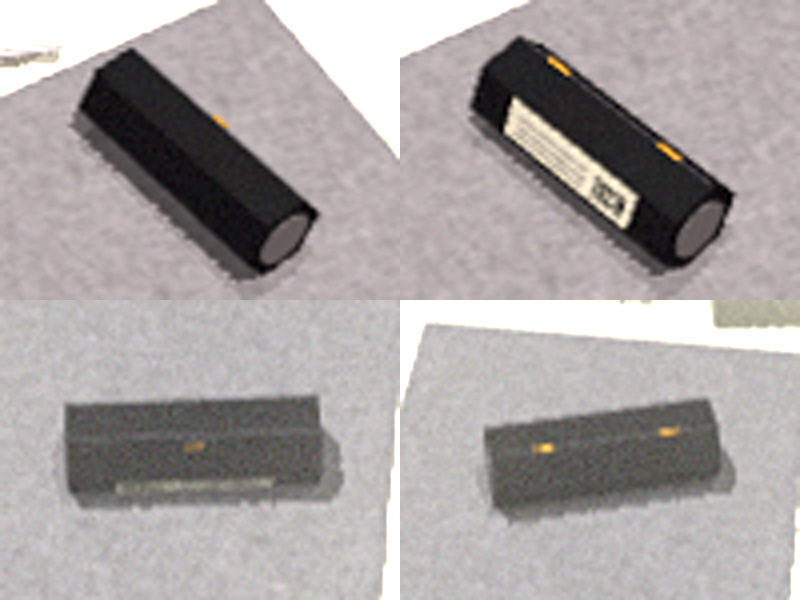

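Crops: the right case's label is on its upper −y flank (60°), with hinges on the top +y edge, so it needs one roll towards +y. The left case's label is on its lower +y flank (120°), with the catch on the top +y edge, so it needs two rolls towards −y. Next I compute the yaws.

```bash
python3 - <<'E'
from h import *
A=snap('scene');B=snap('side')
def seg(P,a,b,z=.055):
    p=at(P,a,z);q=at(P,b,z);d=q-p;print(np.round(p,3),np.round(q,3),'len',round(np.hypot(*d[:2]),3),'yaw',np.degrees(np.arctan2(d[1],d[0]))%180)
print('right');seg(A,(237,259.5),(290.7,298.7));seg(B,(302.7,195),(359,188))
print('left');seg(A,(320,217),(366.5,257.5));seg(B,(294,259),(358,257.5))
print('carton')
r=[(278,317),(367,333),(352,452),(247,437)]
for i in range(4): seg(B,r[i],r[(i+1)%4],.064)
E
```

```text
right
[ 0.434 -0.315  0.055] [ 0.593 -0.256  0.055] len 0.17 yaw 20.40526103428656
[ 0.588 -0.288  0.055] [ 0.435 -0.338  0.055] len 0.161 yaw 17.833219096702692
left
[ 0.419 -0.079  0.055] [ 0.584 -0.048  0.055] len 0.169 yaw 10.540603475125648
[ 0.572 -0.052  0.055] [ 0.415 -0.077  0.055] len 0.16 yaw 9.071155926422563
carton
[0.577 0.13  0.064] [0.376 0.147 0.064] len 0.202 yaw 175.2291843898836
[0.376 0.147 0.064] [0.384 0.409 0.064] len 0.262 yaw 88.22604413188266
[0.384 0.409 0.064] [0.584 0.406 0.064] len 0.2 yaw 179.13142867406947
[0.584 0.406 0.064] [0.577 0.13  0.064] len 0.276 yaw 88.65852823868045
```

```bash
python3 -m inch '[[4,2.5,1,-2],[8,5,2,-4],[12,8,3,-6],[16,11,4,-8],[20,14,5,-8],[24,17,6,-8],[28,20,6,-8],[30,21,6,-8]]' 8.5 25
```

```text
time: 1.8
ee_pos: [0.4615, -0.3147, 0.2993]
tcp_rot: [-180.0, -0.0, 9.0]
wrist_force: [-0.7, -0.1, 0.4]
opening: 0.085
grasp_force: 0.0
```

```bash
python3 - <<'E'
from h import *
W=snap('wrist','w1.png');print(W['obs']['ee_pos'],W['obs']['tcp_rot'],W['fovy'],np.round(W['mount'],3).tolist())
for t,z in (('case_a',.029),('label_a',.042)):
    for r in bot.landmark_of(t,W)[:3]: print(t,np.round(r['point']),r['score'],np.round(at(W,r['point'],z),3))
E
```

```text
[ 0.46146222 -0.31470424  0.29929438] [-1.79998150e+02 -1.10357347e-02  9.02253360e+00] 64.26359169002919 [[-0.0, -0.958, -0.288, 0.072], [1.0, -0.0, 0.001, 0.001], [-0.001, -0.288, 0.958, -0.134], [0.0, 0.0, 0.0, 1.0]]
case_a [322. 139.] 0.92 [ 0.512 -0.306  0.029]
case_a [103. 118.] 0.72 [ 0.499 -0.083  0.029]
label_a [346. 138.] 0.75 [ 0.519 -0.329  0.042]
```

View pics/w1.png

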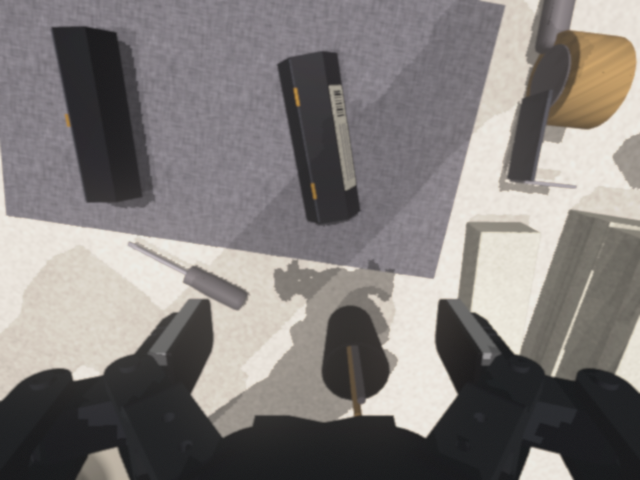

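Wrist view: the right case spans (278–360, 50–222) with brass hinges on its left (+y) edge and the label on the right side. The left case is at (97,115) with its catch on the left. The pen pot is below me at (355,350).

```bash
python3 - <<'E'
from h import *
W=snap('wrist')
def seg(a,b,z):
    p=at(W,a,z);q=at(W,b,z);d=p-q;print(np.round(p,3),np.round(q,3),np.round((p+q)/2,3),'len',round(np.hypot(*d[:2]),3),'yaw',np.degrees(np.arctan2(d[1],d[0])))
seg((290,57),(308,222),.055) #right: left top edge
seg((278,64),(300,212),.029) #wide +y edge
seg((345,74),(360,210),.029)
print('left');seg((53,29),(86,202),.055);seg((92,31),(118,199),.055);seg((117,36),(141,195),.029)
im=cv2.resize(W['img'][30:240,30:380],(800,480),interpolation=cv2.INTER_CUBIC)
cv2.imwrite('pics/w1c.png',cv2.convertScaleAbs(im[:,:,::-1],alpha=2))
E
```

```text
[ 0.58  -0.267  0.055] [ 0.429 -0.305  0.055] [ 0.504 -0.286  0.055] len 0.156 yaw 14.303094849966087
[ 0.575 -0.254  0.029] [ 0.431 -0.295  0.029] [ 0.503 -0.274  0.029] len 0.149 yaw 16.18762027818346
[ 0.576 -0.32   0.029] [ 0.444 -0.359  0.029] [ 0.51  -0.339  0.029] len 0.138 yaw 16.647050012229524
left
[ 0.569 -0.056  0.055] [ 0.415 -0.081  0.055] [ 0.492 -0.069  0.055] len 0.157 yaw 9.395315312357198
[ 0.573 -0.09   0.055] [ 0.423 -0.113  0.055] [ 0.498 -0.102  0.055] len 0.152 yaw 8.777342997362545
[ 0.575 -0.099  0.029] [ 0.423 -0.124  0.029] [ 0.499 -0.112  0.029] len 0.154 yaw 9.583608678096335
```

View pics/w1c.png

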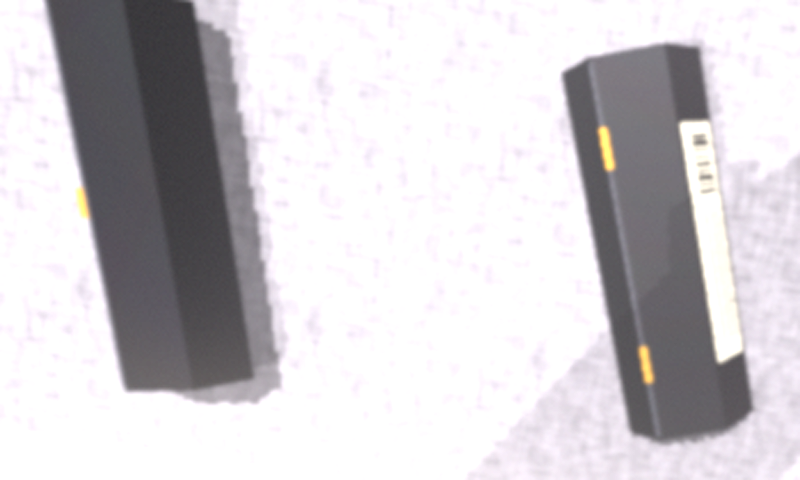

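Measured: right case centre (0.507, −0.307) at yaw 17°; left case centre (0.495, −0.085) at yaw 9.3°. I straddle the right case first.

```bash
python3 -m inch '[[1,0.2,-4,4],[2,0.4,-8,8],[3,0.6,-12,8],[4.5,0.8,-16,8],[4.5,0.8,-20,8],[4.5,0.8,-24,8],[4.5,0.8,-27,8],[4.5,0.8,-28.4,8]]' 8.54 25
```

```text
time: 3.0
ee_pos: [0.503, -0.3089, 0.0137]
tcp_rot: [-179.9, 0.1, 16.8]
wrist_force: [0.3, -0.2, 0.9]
opening: 0.0852
grasp_force: 0.0
```

```bash
python3 -m inch '[[-0.25,0.8,0,0],[-0.4,1.3,0.2,0],[-0.5,1.7,0.8,0],[-0.65,2.15,1.4,0],[-0.85,2.8,2,0],[-1.05,3.4,2.4,0],[-1.2,3.9,2.5,0],[-1.25,4.1,2.5,0]]'
python3 - <<'E'
from h import *
W=snap('wrist','w2.png');S=snap('side','d2.png')
im=cv2.convertScaleAbs(np.hstack([W['img'][0:300:,120:520],cv2.resize(S['img'][150:300,240:440],(400,300))]),alpha=1.5)
cv2.imwrite('pics/m2.png',im[:,:,::-1])
for P in (W,S):
  for t,z in (('case_a',.029),('label_a',.055)):
    for r in bot.landmark_of(t,P)[:3]: print(t,np.round(r['point']),r['score'],np.round(at(P,r['point'],z),3))
E
```

```text
time: 4.0
ee_pos: [0.4922, -0.2668, 0.0402]
tcp_rot: [-180.0, 0.0, 16.9]
wrist_force: [0.2, 0.6, -0.4]
opening: 0.0858
grasp_force: 0.0
case_a [348. 286.] 0.56 [ 0.501 -0.275  0.029]
label_a [358. 316.] 0.72 [ 0.502 -0.277  0.055]
case_a [332. 206.] 0.71 [ 0.505 -0.284  0.029]
case_a [422. 424.] 0.71 [0.251 0.323 0.029]
case_a [325. 262.] 0.67 [ 0.498 -0.075  0.029]
label_a [418. 431.] 0.9 [0.261 0.349 0.055]
label_a [325. 271.] 0.6 [ 0.49  -0.023  0.055]
label_a [332. 197.] 0.58 [ 0.505 -0.292  0.055]
```

View pics/m2.png

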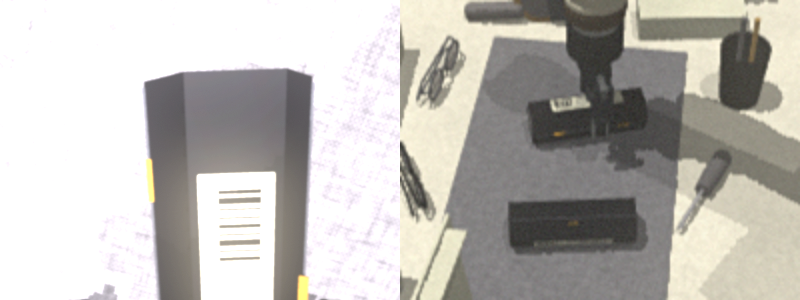

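The label is up at about (0.502, −0.277). I centre on the case, grasp it and lift it.

```bash
python3 -m inch '[[1,-1,0,0],[1,-1,-1,0],[1,-1,-2.0,0],[1,-1,-2.1,0],[1,-1,-2.1,0],[1,-1,-2.1,0],[1,-1,-2.1,0],[1,-1,-2.1,0]]' 8.54 35
python3 -m inch '[[0,0,0,0],[0,0,0,0],[0,0,0,0],[0,0,0,0],[0,0,1,0],[0,0,3,0],[0,0,6,0],[0,0,10,0]]' 4 35
```

```text
time: 5.3
ee_pos: [0.5024, -0.2773, 0.0195]
tcp_rot: [180.0, -0.0, 16.9]
wrist_force: [0.6, 0.7, 0.5]
opening: 0.0851
grasp_force: 0.0
time: 6.3
ee_pos: [0.5018, -0.277, 0.1197]
tcp_rot: [-179.9, 0.1, 16.9]
wrist_force: [0.0, 0.3, -1.2]
opening: 0.0582
grasp_force: 38.0
```

```bash
python3 -m inch '[[-0.5,2,0,-2],[-1,6,0,-5],[-2,11,0,-8],[-2.5,17,0,-11],[-2.5,23,0,-14],[-2.5,29,0,-17],[-2.5,35,0,-19],[-2.5,41,0,-19]]'
python3 -m inch '[[0,5,0,0],[0.3,10,0,0],[0.6,14,0,0],[0.6,17,0,0],[0.6,19.2,0,0],[0.6,19.4,0,0],[0.6,19.4,0,0],[0.6,19.4,0,0]]'
python3 - <<'E'
from h import *
W=snap('wrist','w3.png');S=snap('side','d3.png')
im=np.hstack([cv2.resize(W['img'],(400,300)),cv2.resize(S['img'][220:,200:480],(400,371))[:300]])
cv2.imwrite('pics/m3.png',im[:,:,::-1])
for P in (W,S):
  for t,z in (('case_a',.12),('label_a',.14),('carton',0),('lid_hinge',.066)):
    for r in bot.landmark_of(t,P)[:3]: print(t,np.round(r['point']),r['score'],np.round(at(P,r['point'],z),3))
E
```

```text
time: 7.3
ee_pos: [0.4799, 0.0291, 0.1196]
tcp_rot: [-177.6, 0.1, 2.1]
wrist_force: [-0.3, -0.5, -1.0]
opening: 0.0581
grasp_force: 38.1
time: 8.3
ee_pos: [0.5019, 0.0873, 0.1194]
tcp_rot: [-175.0, 0.2, 7.2]
wrist_force: [1.0, -0.0, -1.1]
opening: 0.0582
grasp_force: 38.1
case_a [608. 288.] 0.97 [ 0.529 -0.012  0.12 ]
case_a [322. 323.] 0.63 [0.497 0.087 0.12 ]
label_a [324. 370.] 0.89 [0.491 0.083 0.14 ]
label_a [560. 281.] 0.69 [0.536 0.016 0.14 ]
label_a [324. 325.] 0.17 [0.508 0.086 0.14 ]
carton [ 94. 215.] 0.89 [0.485 0.263 0.   ]
lid_hinge [16. 49.] 0.66 [0.586 0.251 0.066]
case_a [316. 288.] 0.88 [0.498 0.08  0.12 ]
case_a [326. 259.] 0.66 [ 0.486 -0.007  0.12 ]
case_a [425. 424.] 0.64 [0.257 0.363 0.12 ]
label_a [313. 278.] 0.77 [0.506 0.069 0.14 ]
label_a [416. 432.] 0.69 [0.276 0.389 0.14 ]
label_a [326. 270.] 0.63 [0.48  0.044 0.14 ]
carton [310. 387.] 0.81 [0.487 0.256 0.   ]
lid_hinge [264. 366.] 0.59 [0.583 0.257 0.066]
lid_hinge [236. 296.] 0.52 [0.684 0.086 0.066]
```

View pics/m3.png

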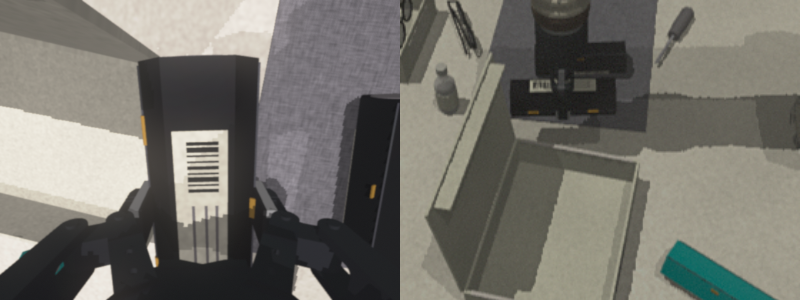

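Held safely, label up, but the arm stopped short at (0.502, 0.087) with a tilted tool, so I check the joints.

```bash
python3 - <<'E'
from h import *
o=bot.get_obs();print(np.round(o['q'],1),np.round(o['qd'],1),o['ee_pos'],o['tcp_rot'],o['time'])
E
```

```text
[  7.2  -1.1  -9.5  81.8   5.  179.9] [ 0.  -0.1 -0.   0.1  0.1  0.1] [0.50186205 0.08743669 0.11939545] [-174.98596112    0.19735507    7.21496144] 8.8
```

The last joint is at its limit: q6 = q1 + 180 − yaw. The carton side needs the half-turned grasp (yaw about 178°), so I turn the held case in free space.

```bash
python3 -m inch '[[-5,-27,0,10],[-5,-27,0,20],[-5,-27,0,30],[-5,-27,0,40],[-5,-27,0,50],[-5,-27,0,60],[-5,-27,0,70],[-5,-27,0,80]]'
```

```text
time: 9.8
ee_pos: [0.4518, -0.1828, 0.1193]
tcp_rot: [-175.0, 0.2, 87.5]
wrist_force: [1.1, -0.5, -1.3]
opening: 0.0585
grasp_force: 38.2
```

```bash
python3 -m inch '[[0,1,0,10],[0,3,0,20],[0,6,0,30],[0,10,0,40],[0,15,0,50],[0,21,0,60],[0,27,0,70],[0,33,0,80]]'
python3 -m inch '[[0.5,4,0,8],[1.5,9,0,10.5],[2.5,13,0,10.5],[3.2,16,0,10.5],[3.4,17.7,0,10.5],[3.4,17.7,0,10.5],[3.4,17.7,0,10.5],[3.4,17.7,0,10.5]]'
python3 - <<'E'
from h import *
print(np.round(bot.get_obs()['q'],1))
W=snap('wrist','w4.png');S=snap('side','d4.png')
im=np.hstack([cv2.resize(W['img'],(400,300)),cv2.resize(S['img'][220:,200:480],(400,371))[:300]])
cv2.imwrite('pics/m4.png',im[:,:,::-1])
E
```

```text
time: 10.8
ee_pos: [0.4516, 0.1494, 0.1196]
tcp_rot: [-175.0, 0.2, 167.5]
wrist_force: [1.5, -0.3, -1.6]
opening: 0.0582
grasp_force: 38.2
time: 11.8
ee_pos: [0.4859, 0.3235, 0.1197]
tcp_rot: [-175.0, 0.2, 177.7]
wrist_force: [1.0, 0.1, -1.8]
opening: 0.0586
grasp_force: 38.2
[35.6 11.8  4.3 85.5 -4.1 38. ]
```

View pics/m4.png

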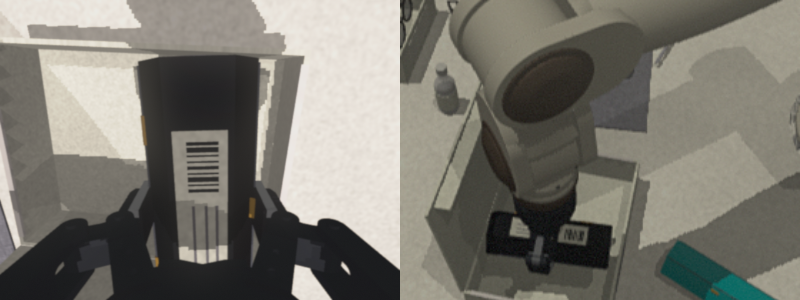

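```bash
python3 - <<'E'
from h import *
W=snap('wrist')
for n,p,z in (('case end',(400,114),.135),('rim front L',(20,84),.064),('rim front R',(600,114),.064),('front inner',(100,94),.064),('R rim low',(560,400),.064)): print(n,np.round(at(W,p,z),3))
E
```

```text
case end [0.412 0.35  0.135]
rim front L [0.389 0.17  0.064]
rim front R [0.415 0.445 0.064]
front inner [0.396 0.211 0.064]
R rim low [0.569 0.448 0.064]
```

```bash
python3 - <<'E'
from h import *
W=snap('wrist')
for n,p,z in (('case end',(317,91),.135),('rim front L',(8,67),.064),('rim front R',(485,92),.064),('R rim low',(458,320),.064)): print(n,np.round(at(W,p,z),3))
E
```

```text
case end [0.404 0.326 0.135]
rim front L [0.381 0.166 0.064]
rim front R [0.403 0.395 0.064]
R rim low [0.519 0.389 0.064]
```

The rim check gives about 17 mm of slack front to back, and the case sits a bit forward. I shift +8 mm in x and lower it.

```bash
python3 -m inch '[[0.8,0,-1,-1],[0.8,0,-3,-1],[0.8,0,-5,-1],[0.8,0,-7,-1],[0.8,0,-8.5,-1],[0.8,0,-9.4,-1],[0.8,0,-9.8,-1],[0.8,0,-9.8,-1]]'
```

```text
time: 13.0
ee_pos: [0.4945, 0.3243, 0.0242]
tcp_rot: [-175.0, 0.3, 176.7]
wrist_force: [-3.4, -10.6, 15.2]
opening: 0.0586
grasp_force: 43.9
```

```bash
python3 -m inch '[[0,0,0,0],[0,0,0,0],[0,0,0,0],[0,0,0,0],[0,0,0.5,0],[0,0,2,0],[0,0,5,0],[0,0,10,0]]' 7.6
python3 - <<'E'
from h import *
W=snap('wrist','w5.png');S=snap('side')
im=np.hstack([cv2.resize(W['img'],(400,300)),cv2.resize(S['img'][220:,200:480],(400,371))[:300]])
cv2.imwrite('pics/m5.png',im[:,:,::-1])
for t,z in (('case_a',.03),('label_a',.056)):
    for r in bot.landmark_of(t,W)[:3]: print(t,np.round(r['point']),r['score'],np.round(at(W,r['point'],z),3))
E
```

```text
time: 14.0
ee_pos: [0.4932, 0.3244, 0.1219]
tcp_rot: [-174.9, 0.1, 176.7]
wrist_force: [0.0, 1.0, 0.1]
opening: 0.0755
grasp_force: 0.0
case_a [331. 244.] 0.83 [0.494 0.32  0.03 ]
label_a [330. 255.] 0.9 [0.492 0.321 0.056]
```

View pics/m5.png

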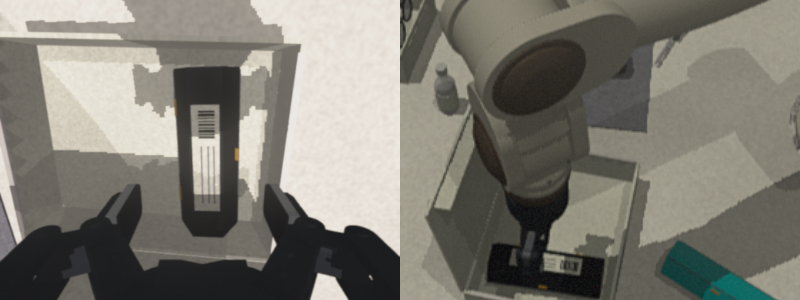

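The first case lies flat, label up, at (0.493, 0.320). Now the left case: the remaining 5° tilt puts the +y finger slightly under the edge, which helps this roll.

```bash
python3 -m inch '[[0,-3,1,2],[0,-8,1,4],[0,-14,1,6],[0,-20,1,8],[0,-26,1,10],[0.1,-32,0,12.6],[0.2,-38,0,12.6],[0.2,-40.9,0,12.6]]' 8.54
python3 - <<'E'
from h import *
W=snap('wrist','w6.png');print(W['obs']['ee_pos'],W['obs']['tcp_rot'])
for t,z in (('case_a',.029),('label_a',.016)):
    for r in bot.landmark_of(t,W)[:3]: print(t,np.round(r['point']),r['score'],np.round(at(W,r['point'],z),3))
E
```

```text
time: 15.2
ee_pos: [0.4951, -0.087, 0.1205]
tcp_rot: [-175.0, 0.1, -170.8]
wrist_force: [0.0, 1.1, -0.4]
opening: 0.0854
grasp_force: 0.0
[ 0.4951043  -0.08696945  0.12050402] [-1.74995103e+02  1.40324191e-01 -1.70799754e+02]
case_a [349. 244.] 0.57 [ 0.494 -0.08   0.029]
```

```bash
python3 -m inch '[[0,0.4,-3,0],[0,0.4,-6,0],[0,0.4,-8,0],[0,0.4,-9.5,0],[0,0.4,-10.1,0],[0,0.4,-10.1,0],[0,0.4,-10.1,0],[0,0.4,-10.1,0]]' 
python3 -m inch '[[0.1,-0.8,0,0],[0.2,-1.3,0.2,0],[0.3,-1.75,0.8,0],[0.35,-2.2,1.4,0],[0.45,-2.9,2,0],[0.55,-3.5,2.4,0],[0.65,-3.9,2.5,0],[0.7,-4.2,2.5,0]]'
python3 - <<'E'
from h import *
for n in ('wrist','side'):
  W=snap(n,n+'7.png')
  for t,z in (('case_a',.029),('label_a',.042)):
    for r in bot.landmark_of(t,W)[:4]: print(n,t,np.round(r['point']),r['score'],np.round(at(W,r['point'],z),3))
E
```

```text
time: 16.35
ee_pos: [0.4963, -0.0806, 0.0211]
tcp_rot: [-175.0, 0.3, -170.7]
wrist_force: [-0.1, 0.0, 0.3]
opening: 0.0857
grasp_force: 0.0
time: 17.35
ee_pos: [0.5029, -0.1229, 0.0453]
tcp_rot: [-175.0, 0.2, -170.7]
wrist_force: [-0.7, -0.2, -0.5]
opening: 0.0857
grasp_force: 0.0
wrist case_a [360. 301.] 0.83 [ 0.502 -0.109  0.029]
wrist label_a [422. 315.] 0.75 [ 0.496 -0.086  0.042]
side case_a [301. 407.] 0.9 [0.496 0.318 0.029]
side case_a [325. 250.] 0.84 [ 0.502 -0.115  0.029]
side case_a [425. 426.] 0.81 [0.245 0.326 0.029]
side label_a [302. 398.] 0.92 [0.497 0.304 0.042]
side label_a [415. 430.] 0.76 [0.266 0.343 0.042]
side label_a [326. 252.] 0.61 [ 0.499 -0.097  0.042]
```

First roll done: the label is at 60° on the +y side and the centre is about (0.502, −0.112). Second roll.

```bash
python3 -m inch '[[-0.1,0.8,0.3,0],[-0.1,1.3,0,0],[-0.1,1.3,-1,0],[-0.1,1.3,-2,0],[-0.1,1.3,-2.5,0],[-0.1,1.3,-2.5,0],[-0.1,1.3,-2.5,0],[-0.1,1.3,-2.5,0]]' 
python3 -m inch '[[0.1,-0.8,0,0],[0.2,-1.3,0.2,0],[0.3,-1.75,0.8,0],[0.35,-2.2,1.4,0],[0.45,-2.9,2,0],[0.55,-3.5,2.4,0],[0.65,-3.9,2.5,0],[0.7,-4.2,2.5,0]]'
python3 - <<'E'
from h import *
for n in ('wrist','side'):
  W=snap(n,n+'8.png')
  for t,z in (('case_a',.029),('label_a',.055)):
    for r in bot.landmark_of(t,W)[:4]: print(n,t,np.round(r['point']),r['score'],np.round(at(W,r['point'],z),3))
E
```

```text
time: 18.65
ee_pos: [0.5021, -0.1097, 0.0207]
tcp_rot: [-175.0, 0.2, -170.7]
wrist_force: [-0.8, 0.6, -0.5]
opening: 0.0854
grasp_force: 0.0
time: 19.65
ee_pos: [0.5089, -0.1519, 0.0453]
tcp_rot: [-175.0, 0.2, -170.7]
wrist_force: [-0.4, 0.3, -0.3]
opening: 0.0853
grasp_force: 0.0
wrist case_a [361. 298.] 0.97 [ 0.506 -0.138  0.029]
wrist label_a [363. 331.] 0.76 [ 0.506 -0.138  0.055]
side case_a [304. 408.] 0.98 [0.49  0.319 0.029]
side case_a [423. 425.] 0.84 [0.248 0.325 0.029]
side case_a [327. 241.] 0.8 [ 0.503 -0.146  0.029]
side case_a [240. 310.] 0.49 [0.675 0.098 0.029]
side label_a [300. 400.] 0.68 [0.498 0.315 0.055]
side label_a [324. 236.] 0.67 [ 0.508 -0.141  0.055]
side label_a [417. 429.] 0.57 [0.264 0.345 0.055]
```

```bash
python3 -m inch '[[-0.2,0.8,0,0],[-0.2,1.2,0,0],[-0.2,1.2,-1,0],[-0.2,1.2,-2,0],[-0.2,1.2,-2.5,0],[-0.2,1.2,-2.5,0],[-0.2,1.2,-2.5,0],[-0.2,1.2,-2.5,0]]' 
python3 -m inch '[[0,0,0,0],[0,0,0,0],[0,0,0,0],[0,0,0,0],[0,0,1,0],[0,0,3,0],[0,0,6,0],[0,0,10,0]]' 4 35
python3 - <<'E'
from h import *
for n in ('wrist',):
  W=snap(n,n+'9.png')
  for t,z in (('case_a',.126),('label_a',.152)):
    for r in bot.landmark_of(t,W)[:4]: print(n,t,np.round(r['point']),r['score'],np.round(at(W,r['point'],z),3))
E
```

```text
time: 20.95
ee_pos: [0.5071, -0.1397, 0.0207]
tcp_rot: [-175.0, 0.2, -170.7]
wrist_force: [-0.5, -0.1, -0.8]
opening: 0.0856
grasp_force: 0.0
time: 21.95
ee_pos: [0.5062, -0.1394, 0.1208]
tcp_rot: [-175.0, 0.1, -170.7]
wrist_force: [0.4, -0.3, -1.3]
opening: 0.058
grasp_force: 38.1
wrist label_a [316. 372.] 0.59 [ 0.509 -0.139  0.152]
```

```bash
python3 -m inch '[[-0.5,3,0,-3],[-1,8,0,-6],[-1.7,14,0,-9],[-1.7,20,0,-12.6],[-1.7,26,0,-12.6],[-1.7,31,0,-12.6],[-1.7,34.1,0,-12.6],[-1.7,34.1,0,-12.6]]'
python3 - <<'E'
from h import *
W=snap('wrist','w10.png')
for t,z in (('case_a',.03),('label_a',.152)):
    for r in bot.landmark_of(t,W)[:4]: print(t,np.round(r['point']),r['score'],np.round(at(W,r['point'],z),3))
E
```

```text
time: 23.1
ee_pos: [0.4891, 0.2031, 0.1188]
tcp_rot: [-174.9, 0.1, 176.9]
wrist_force: [-1.0, -0.4, -2.0]
opening: 0.0578
grasp_force: 38.2
case_a [326. 328.] 0.94 [0.547 0.192 0.03 ]
case_a [538. 246.] 0.66 [0.493 0.32  0.03 ]
label_a [562. 259.] 0.9 [0.454 0.271 0.152]
label_a [316. 371.] 0.68 [0.49  0.203 0.152]
```

View pics/w10.png

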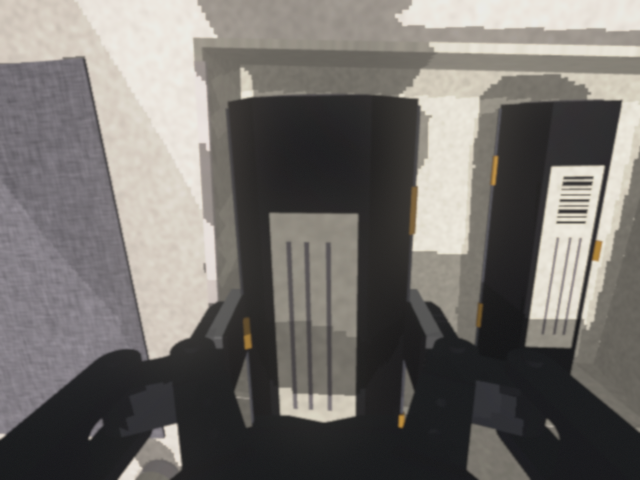

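The held case (230–420, 95–420), label up, is over the near slot. The −y wall's rim is at column 200–210 and the front rim at row 45. I check clearances before lowering.

```bash
python3 - <<'E'
from h import *
W=snap('wrist')
for n,p,z in (('corner',(197,40),.064),('left rim',(207,270),.064),('front rim in',(640,70),.064),('case end',(325,96),.13)): print(n,np.round(at(W,p,z),3))
E
```

```text
corner [0.377 0.142 0.064]
left rim [0.491 0.13  0.064]
front rim in [0.403 0.337 0.064]
case end [0.409 0.206 0.13 ]
```

```bash
python3 -m inch '[[-0.5,0.1,-1,0],[-0.5,0.1,-3,0],[-0.5,0.1,-5,0],[-0.5,0.1,-7,0],[-0.5,0.1,-8.5,0],[-0.5,0.1,-9.3,0],[-0.5,0.1,-9.6,0],[-0.5,0.1,-9.6,0]]'
python3 -m inch '[[0,0,0,0],[0,0,0,0],[0,0,0,0],[0,0,0,0],[0,0,0.5,0],[0,0,2,0],[0,0,5,0],[0,0,10,0]]' 7.6
python3 - <<'E'
from h import *
W=snap('wrist','w11.png')
for P in (W,snap('scene'),snap('side')):
  for t,z in (('case_a',.03),('label_a',.056),('lid_edge',.26)):
    for r in bot.landmark_of(t,P)[:4]: print(t,np.round(r['point']),r['score'],np.round(at(P,r['point'],z),3))
E
```

```text
time: 24.3
ee_pos: [0.485, 0.2025, 0.0247]
tcp_rot: [-175.0, 0.2, 176.7]
wrist_force: [0.2, 0.8, -1.5]
opening: 0.0578
grasp_force: 38.2
time: 25.3
ee_pos: [0.4841, 0.2021, 0.1252]
tcp_rot: [-174.9, 0.1, 176.7]
wrist_force: [0.6, -0.8, 0.8]
opening: 0.0762
grasp_force: 0.0
case_a [338. 243.] 0.89 [0.486 0.202 0.03 ]
case_a [534. 252.] 0.79 [0.494 0.32  0.03 ]
label_a [559. 264.] 0.88 [0.492 0.322 0.056]
label_a [339. 257.] 0.87 [0.485 0.204 0.056]
case_a [425. 199.] 0.92 [0.487 0.21  0.03 ]
case_a [405. 135.] 0.77 [0.245 0.324 0.03 ]
label_a [411. 141.] 0.96 [0.299 0.301 0.056]
label_a [425. 293.] 0.61 [0.733 0.01  0.056]
lid_edge [495. 154.] 0.69 [0.611 0.254 0.26 ]
case_a [313. 361.] 0.92 [0.486 0.21  0.03 ]
case_a [422. 425.] 0.73 [0.252 0.325 0.03 ]
case_a [301. 405.] 0.55 [0.496 0.315 0.03 ]
label_a [300. 404.] 0.97 [0.495 0.324 0.056]
label_a [418. 432.] 0.97 [0.262 0.353 0.056]
label_a [311. 354.] 0.8 [0.491 0.209 0.056]
lid_edge [240. 309.] 0.81 [0.61  0.254 0.26 ]
```

Both cases are in the carton, label up, at about (0.493, 0.320) and (0.486, 0.203). Now the lid: fingers shut, up and over behind it.

```bash
python3 -m inch '[[0,1,5,0],[0,3,10,0],[0,5,15,0],[1,5,19,0],[6,5,19,0],[11,5,19,0],[15,5,19,0],[17,5,19,0]]' 0 35
python3 - <<'E'
from h import *
print(np.round(bot.get_obs()['q'],1))
for n in ('side','scene'):
  P=snap(n)
  for t,z in (('lid_edge',.262),('lid_hinge',.066),('lens_spray',0)):
    for r in bot.landmark_of(t,P)[:2]: print(t,np.round(r['point']),r['score'],np.round(at(P,r['point'],z),3))
E
```

```text
time: 26.9
ee_pos: [0.6566, 0.2521, 0.3124]
tcp_rot: [-174.9, 0.1, 176.7]
wrist_force: [-0.3, 0.4, -0.4]
opening: 0.0001
grasp_force: 0.0
[ 22.8  37.8  61.4 115.7  -4.6  26.2]
lid_edge [241. 308.] 0.62 [0.608 0.254 0.262]
lid_hinge [264. 365.] 0.67 [0.583 0.255 0.066]
lens_spray [234. 291.] 0.61 [0.714 0.024 0.   ]
lid_edge [494. 154.] 0.82 [0.612 0.251 0.262]
lid_edge [423. 293.] 0.22 [ 0.814 -0.104  0.262]
lid_hinge [464. 206.] 0.98 [0.583 0.251 0.066]
lens_spray [423. 294.] 0.68 [0.709 0.035 0.   ]
lens_spray [466. 209.] 0.35 [0.553 0.303 0.   ]
```

```bash
python3 -m inch '[[0,0,-3,0],[0,0,-6,0],[0,0,-9.2,0],[0,0,-9.2,0],[-2,0,-9.2,0],[-4,0,-9.5,0],[-6,0,-9.5,0],[-8.5,0,-9.6,0]]'
python3 -m inch '[[-1.5,0,-0.2,0],[-3,0,-0.6,0],[-4.3,0,-1.1,0],[-5.4,0,-1.6,0],[-6.5,0,-2.3,0],[-7.6,0,-3.1,0],[-8.6,0,-4,0],[-9.6,0,-5,0]]'
python3 - <<'E'
from h import *
for n in ('side','scene'):
  P=snap(n,n+'12.png')
  for r in bot.landmark_of('lid_edge',P)[:2]: print(np.round(r['point']),r['score'],np.round(at(P,r['point'],.21),3))
E
```

```text
time: 28.3
ee_pos: [0.5696, 0.2527, 0.2211]
tcp_rot: [-175.1, 0.4, 176.7]
wrist_force: [1.1, -0.0, 0.1]
opening: -0.0002
grasp_force: 0.4
time: 29.3
ee_pos: [0.4741, 0.253, 0.171]
tcp_rot: [-175.1, 0.4, 176.7]
wrist_force: [-0.0, 0.5, 0.6]
opening: 0.0001
grasp_force: 0.2
[334. 348.] 0.74 [0.433 0.283 0.21 ]
[443. 131.] 0.86 [0.448 0.257 0.21 ]
```

```bash
python3 -m inch '[[-0.9,0,-1.2,0],[-1.6,0,-2.4,0],[-2.2,0,-3.5,0],[-2.6,0,-4.5,0],[-3,0,-5.6,0],[-3.3,0,-6.6,0],[-3.5,0,-7.5,0],[-3.6,0,-8.3,0]]'
python3 -m inch '[[0,0,-0.4,0],[0,0,-0.8,0],[0,0,-1.1,0],[0,0,-1.3,0],[0,0,-1.5,0],[0,0,-1.6,0],[0,0,-1.7,0],[0,0,-1.8,0]]'
python3 - <<'E'
from h import *
for n in ('side','scene'):
  P=snap(n,n+'13.png')
  for r in bot.landmark_of('lid_edge',P)[:2]: print(np.round(r['point']),r['score'],np.round(at(P,r['point'],.067),3))
E
```

```text
time: 30.5
ee_pos: [0.4377, 0.2524, 0.0848]
tcp_rot: [-175.0, 0.2, 176.7]
wrist_force: [-0.1, -0.0, -0.3]
opening: 0.0
grasp_force: 0.1
time: 31.5
ee_pos: [0.4383, 0.253, 0.0752]
tcp_rot: [-175.2, 0.5, 176.7]
wrist_force: [-25.5, -10.2, 67.9]
opening: 0.0002
grasp_force: 34.3
[356. 382.] 0.82 [0.389 0.269 0.067]
[261. 191.] 0.57 [ 0.703 -0.277  0.067]
[424. 156.] 0.6 [0.378 0.282 0.067]
```

Firm contact at z = 0.075, which is the expected shut height. I back off upwards and check.

```bash
python3 -m inch '[[0,0,1.5,0],[0,0,4,0],[0,0,8,0],[0,0,13,0],[0,-5,18,0],[0,-11,20,0],[0,-17,20,0],[0,-23,20,0]]'
python3 -m inch '[[0,-6,0,0],[0,-12,0,0],[0,-16,0,0],[0,-18,0,0],[0,-18,0,0],[0,-18,0,0],[0,-18,0,0],[0,-18,0,0]]'
python3 - <<'E'
from h import *
L=[]
for n in ('side','scene'):
  P=snap(n,n+'14.png')
  r=bot.landmark_of('lid_edge',P)[0]; print(r, np.round(at(P,r['point'],.067),3)); L.append(ray(P,r['point']))
  for t,z in (('lid_hinge',.066),('case_a',.03),('label_a',.056)): print(t,[(np.round(k['point']),round(k['score'],2),np.round(at(P,k['point'],z),3)) for k in bot.landmark_of(t,P)[:3]])
(o1,d1),(o2,d2)=L; s=np.linalg.lstsq(np.c_[d1,-d2],o2-o1,rcond=None)[0]; print(o1+d1*s[0],o2+d2*s[1])
a=cv2.imread('pics/side14.png');b=cv2.imread('pics/scene14.png')
cv2.imwrite('pics/m14.png',np.hstack([cv2.resize(a[280:480,200:400],(400,400)),cv2.resize(b[110:260,350:550],(533,400))[:,:400]]))
E
```

```text
time: 32.7
ee_pos: [0.4379, 0.0234, 0.2679]
tcp_rot: [-175.0, 0.3, 176.8]
wrist_force: [0.9, -0.3, 0.2]
opening: 0.0
grasp_force: 0.0
time: 33.7
ee_pos: [0.438, -0.1542, 0.2674]
tcp_rot: [-175.0, 0.2, 176.8]
wrist_force: [0.1, -0.3, 1.0]
opening: -0.0003
grasp_force: 0.0
{'point': [357.2, 385.1], 'score': 0.93} [0.386 0.275 0.067]
lid_hinge [(array([261., 363.]), 0.95, array([0.589, 0.25 , 0.066]))]
case_a [(array([424., 422.]), 0.76, array([0.247, 0.319, 0.03 ]))]
label_a [(array([417., 429.]), 0.76, array([0.264, 0.346, 0.056]))]
{'point': [422.6, 153.3], 'score': 0.8} [0.369 0.286 0.067]
lid_hinge [(array([465., 209.]), 0.64, array([0.591, 0.248, 0.066]))]
case_a [(array([400., 135.]), 0.84, array([0.237, 0.311, 0.03 ]))]
label_a [(array([409., 142.]), 0.55, array([0.299, 0.292, 0.056]))]
[0.38626611 0.28021434 0.0764957 ] [0.37847651 0.27556235 0.07892175]
```

Triangulating the edge is too noisy (about ±10 mm), so I touch-check the free edge with the closed fingers.

```bash
python3 -m inch '[[-1,6,0,0],[-2,12,0,0],[-2.8,18,0,0],[-2.8,24,0,0],[-2.8,30,0,0],[-2.8,36,0,0],[-2.8,40.7,0,0],[-2.8,40.7,-5,0]]'
python3 -m inch '[[0,0,-4,0],[0,0,-8,0],[0,0,-11,0],[0,0,-12.5,0],[0,0,-13.2,0],[0,0,-13.5,0],[0,0,-13.5,0],[0,0,-13.5,0]]'
```

```text
time: 35.2
ee_pos: [0.411, 0.2559, 0.2192]
tcp_rot: [-175.2, 0.5, 176.9]
wrist_force: [-0.3, -1.0, -1.6]
opening: 0.0002
grasp_force: 0.0
time: 36.2
ee_pos: [0.4102, 0.2523, 0.0831]
tcp_rot: [-175.0, 0.3, 176.7]
wrist_force: [-0.3, -0.2, -0.6]
opening: -0.0
grasp_force: 0.0
```

```bash
python3 -m inch '[[0,0,-0.1,0],[0,0,-0.2,0],[0,0,-0.3,0],[0,0,-0.4,0],[0,0,-0.5,0],[0,0,-0.5,0],[0,0,-0.5,0],[0,0,-0.5,0]]'
python3 -m inch '[[0,0,-0.1,0],[0,0,-0.2,0],[0,0,-0.3,0],[0,0,-0.4,0],[0,0,-0.4,0],[0,0,-0.4,0],[0,0,-0.4,0],[0,0,-0.4,0]]'
python3 -m inch '[[0,0,1,0],[0,0,3,0],[0,0,6,0],[0,0,11,0],[0,0,16,0],[0,0,18,0],[0,0,18,0],[0,0,18,0]]'
```

```text
time: 37.2
ee_pos: [0.4099, 0.2521, 0.0774]
tcp_rot: [-175.0, 0.2, 176.7]
wrist_force: [0.1, 0.1, 1.0]
opening: 0.0005
grasp_force: 0.0
time: 38.2
ee_pos: [0.4101, 0.2524, 0.0761]
tcp_rot: [-175.1, 0.3, 176.7]
wrist_force: [-8.2, -2.8, 23.7]
opening: 0.0001
grasp_force: 11.7
time: 39.2
ee_pos: [0.4097, 0.252, 0.2521]
tcp_rot: [-174.9, 0.1, 176.7]
wrist_force: [0.1, 0.5, -0.4]
opening: -0.0001
grasp_force: 0.0
```

The lid gives firm contact at z ≈ 0.076 near its free edge, matching the hinge side, so it is shut. I hand in.

```bash
python3 -c "
from workcell import bot
print(bot.job_done())"
```

```text
the job is handed in; nothing more can be done
None
```

Both cases lie label up, side by side in the carton, with the lid shut and the job handed in at about 39 s; the hand-in returned no verdict, and I did not re-measure the bystanders at the end.

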